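Fit the service cover to a formed housing

TASK

Take the grey cover by its orange grip off the sloped plywood rest and fit it to the open grey housing: tilted, slip its tongue under the aluminium keeper on the near rim first, then lower the far side until the cover sits fully down and level on the rim, and let go. Lower it by hand all the way rather than letting it drop, and do not disturb the bottle, tub and jar.

Things in the scene. Friction and masses are not known exactly. Their poses are not given: they have to be found in the camera images.
- cover: Loose grey cover, about 0.18 kg (varies). Origin: centre of its plate's underside; x runs from tongue edge to far (skirt) edge, z out of the top. Plate 4 mm thick, x -57 to +69 mm, y -78 to +78. Starts on the rest with x sloping up at 29 deg (0.50 rad), tongue low toward the robot, skirt hooked over the rest's upper end; a straight lift frees it.
- grip (a point): Middle of the orange grip rib on the cover's top, cover frame (6, 0, 26) mm, axes as the cover. Rib 60 mm long (x -24 to +36), 16 mm wide along y, from the plate up to z = 36. With the tool square to the plate and the TCP here, the fingertips are 3 mm clear of the plate.
- tongue (a point): Middle of the lower edge of the tongue's end, cover frame (-69, 0, 0) mm. The tongue carries the plate on, 4 mm thick and 64 mm wide, from x = -57 to -69.
- skirt (a point): Middle of the lower edge of the skirt, cover frame (53, 0, -35) mm. The skirt hangs under the cover's far edge, 4 mm thick, 140 mm wide (y -70 to +70), 35 mm deep; its outer face runs from x = +62 at the plate inward to +55 at the bottom.
- housing: Fixed grey open-topped housing 145 x 160 mm on a cream nest plate 190 x 200 mm with 35 mm high corner blocks. Origin on the table; x runs from its keeper side (near the robot, give or take yaw) to its far side, z up. Fitted, the cover's frame stands over this one at z = 85 mm, with about 2 mm play either way along x, 4 mm along y.
- rim (a point): Point at rim height over the housing origin, (0, 0, 85) mm. Opening x -50 to +64, y -74 to +74 mm, inner floor at z = 12. The near rim is a ledge 25 mm wide (x -75 to -50), the others are 6 mm walls, all flat at z = 85.
- keeper (a point): Middle of the mouth of the aluminium keeper on the near ledge, housing frame (-60, 0, 90.5) mm: a pocket open toward +x, 72 mm wide inside, 11 mm high from ledge to bridge, bridge 5 mm thick, inner back face at x = -71. Tilted 20 to 25 deg (far side up) the tongue goes in freely; over 28 deg it jams; level, the skirt stops it.
- stand: Fixed plywood and aluminium rest with a board 100 x 110 mm sloping up away from the robot at 29 degrees; origin on the table under it, middle of the slope about 100 mm high. It and the housing may change places.
- sprayer: Bystander: white spray bottle, 68 mm across, 177 mm high; origin under its centre.
- tub: Bystander: white open tub of screws, 84 mm across, 75 mm high; origin under its centre.
- jar: Bystander: blue jar with yellow cap, 60 mm across, 80 mm high; origin under its centre.
There are look-alikes about, which are no part of the job. What is shaped like the cover but blue, green or purple is not meant.

How it is judged:
On the way:
1. the tongue is under the keeper while the cover is still tilted, far side up (x of tongue in the frame of housing between -0.075 and -0.0615 m and z of tongue in the frame of housing between 0.08 and 0.095 m and y of tongue in the frame of housing between -0.01 and 0.01 m and angle between cover's own z axis and vertical above 0.14 rad), for 0.05 s.
At the end, for the whole second after the job is handed in: The cover rests on the housing rim, released and still: level within 0.03 rad, its underside at rim height (+-3 mm), its centre over the housing's within 6 mm along x and 7 mm along y, square within 0.08 rad, the tongue under the keeper (angle between cover's own z axis and vertical below 0.03 rad and x of cover in the frame of housing between -0.006 and 0.006 m and y of cover in the frame of housing between -0.007 and 0.007 m and z of cover in the frame of housing between 0.082 and 0.088 m and x of tongue in the frame of housing below -0.062 m and angle between the x axis of cover and the x axis of housing, either way round below 0.08 rad and linear speed of cover below 0.01 m/s and angular speed of cover below 0.05 rad/s); the robot touches nothing.
It fails at once if the cover is let drop: it moves faster than 0.3 m/s with no finger on it (contact force between the fingers and cover below 0.1 N and linear speed of cover above 0.3 m/s).
It fails at once if the sprayer is shifted more than 25 mm or tipped (distance of sprayer from where it was at the start of the episode above 0.025 m or angle between sprayer's own z axis and vertical above 0.3 rad).
It fails at once if the tub is shifted more than 25 mm or tipped (distance of tub from where it was at the start of the episode above 0.025 m or angle between tub's own z axis and vertical above 0.3 rad).
It fails at once if the jar is shifted more than 25 mm or tipped (distance of jar from where it was at the start of the episode above 0.025 m or angle between jar's own z axis and vertical above 0.3 rad).
It also fails if it takes over 43 s, if anything falls off the work surface, if the arm or the gripper's body presses on something with over 40 N, if the wrist force passes 120 N, or if a joint passes its speed limit or range.

ROBOT

A 6-joint arm with a two-finger parallel gripper is mounted at the origin on the work surface. World frame = base frame: x ahead of the robot, y to its left, z up, the work surface at z = 0. Lengths are in m, angles in rad, forces in N, time in s.
With the tool pointing down it reaches from about 0.35 to 0.85 m from the base axis. Payload 8.1 kg.
Tool frame: the origin (TCP) lies between the finger pads, 19 mm behind the fingertips; this is the grasp point; z points along the fingers, y is the line along which they close (so a half turn about z gives the same grasp; the last joint's range is limited). The gripper opens to 93 mm and grips with 3 to 60 N. Pads are 15 mm wide; open, the fingers measure 128 mm over their backs; the gripper's body (75 mm by 188 mm) begins 65 mm behind the grasp point.
Start: joints at [-1.193, 0.13, 1.488, -0, 1.523, -0.085], TCP at [0.268, -0.537, 0.237] pointing down, gripper open.
Joint ranges: [-2.96, 2.96], [-0.89, 2.26], [0.02, 2.5], [-1.34, 4.48], [0, 2.73], [-2.66, 2.66]. Speed limits (rad/s): [2.39, 2.39, 2.79, 3.14, 3.14, 3.14].

INTERFACE

Orientations are given as a rotation vector (axis times angle).
In Python, from plant import read_state, read_camera, camera_model, close_job gives the robot as it stands. The module is installed in compiled form; this text tells all that it offers.
- The arm moves only by the tool carry_out, never from a script. Its argument "moves" is a list of rows, each an object of numbers: "jaw": the finger opening in m, from 0 to 0.093; "dx", "dy", "dz": the shift along the tool's x, y, z in m; "yaw": the turn about the tool's z in rad. In form: [{"jaw": .., "dx": .., "dy": .., "dz": .., "yaw": ..}, ...]. A call has 1 to 8 rows; each row shifts and turns the commanded pose from where the row before left it, along the tool's axes as they then stand; what a row does not reach is not made up. A row lasts 1/8 s, in which the tool goes at most 62.5 mm and 10.7 degrees, less where a joint would pass 70% of its speed; a pose out of reach is approached as far as the arm can. A call is refused whole if a number of a shift passes 0.0625 or a number of a turn 0.188, either way. A call with a gripper value outside its range is refused whole. The fingers move at their own pace and stop on an object; "grip_force" is the grip in N (left out, the last holds). Time passes only in rows, so rows that do not move let the fingers close. It gives the time, the measured TCP pose, the force, the opening and the grip force at its end, in the units of the state.
- read_state(): the state, without advancing time (a new reading comes with each control period).
- read_camera(name): name is "scene" or "top" or "wrist"; returns the picture (480x640x3 uint8, red, green, blue); there is no depth.
- camera_model(name): a dict with "camera_matrix" (3x3 intrinsics, pixels), "view" (4x4, takes a point from world to camera coordinates). Camera axes: x right, y up, looking along -z (the intrinsics and any distortion apply to the point x, -y, -z); pixel columns grow to the right and rows downward; lengths in m; the calibration is good to about 2 mm. A picture is of the moment at which its call begins: read the wrist's pose just before it. camera_model takes no time and is no camera call; for the wrist camera it gives the pose at the moment of the call.
- close_job(): hands the job in; it is judged then, once.
The state is a dict: "t": time; "q": joint angles; "dq": joint speeds; "joint_torque": joint torques, N m; "tool_pos": TCP position; "orientation": TCP orientation; "force": force on the tool from outside, world axes, zero at the start; "wrist_torque": the same for the moment, N m; "opening": finger opening in m; "gripper_force": force on a finger pad.
Only numpy, scipy, OpenCV 4.12 (cv2) and the standard library are available. Lean on these libraries where they do the work, as an engineer would, in place of code of your own. Each camera call takes 0.05 s, during which the arm holds its last target. There are 200 camera calls.

## Working session

There is one attempt and no reset: what is moved stays moved. The work goes in short steps, Python scripts to look and compute and a tool call to move; the robot and the scene stay as the last step left them, time stands still between calls to the robot, and variables do not carry over. Pictures are saved under pics/ and viewed, at most 10 in all, crops included, and the job is handed in when it is done.

Besides the shell and the picture viewer there is one more tool, called after "Emit:" as name([rows], argument=value, ...), one row to a line, values as JSON. carry_out: Moves the arm, as the interface text tells. Its arguments: {"type":"object","properties":{"moves":{"type":"array","items":{"type":"object","properties":{"jaw":{"type":"number"},"dx":{"type":"number"},"dy":{"type":"number"},"dz":{"type":"number"},"yaw":{"type":"number"}}}},"grip_force":{"type":"number"}},"required":["moves"]}

```bash
mkdir -p pics; cat > h.py <<'E'
import numpy as np, cv2
from plant import *
def save(n,f):
    im=read_camera(n); cv2.imwrite('pics/'+f,im[:,:,::-1]); return im
def cam(n):
    m=camera_model(n); return np.array(m['camera_matrix']),np.array(m['view']),m
def proj(n,P,c=None):
    K,V,_=c or cam(n); P=np.atleast_2d(P); p=P@V[:3,:3].T+V[:3,3]
    q=np.c_[p[:,0],-p[:,1],-p[:,2]]@K.T; return q[:,:2]/q[:,2:]
def ray(n,uv,z,c=None):
    K,V,_=c or cam(n); R=V[:3,:3]; o=-R.T@V[:3,3]
    d=np.linalg.inv(K)@np.r_[uv,1]; d=R.T@np.array([d[0],-d[1],-d[2]]); return o+d*(z-o[2])/d[2]
E
python3 - <<'E'
from h import *
save('scene','s0.png');save('top','t0.png')
for n in('scene','top','wrist'):
    K,V,m=cam(n);print(n,m.keys(),K.round(1).tolist(),(-V[:3,:3].T@V[:3,3]).round(3))
s=read_state();print(s)
E
```

```text
scene dict_keys(['camera_matrix', 'view']) [[487.4, 0.0, 317.9], [0.0, 487.4, 240.6], [0.0, 0.0, 1.0]] [1.009 0.453 0.994]
top dict_keys(['camera_matrix', 'view']) [[515.0, 0.0, 317.2], [0.0, 515.0, 254.3], [0.0, 0.0, 1.0]] [ 0.409 -0.097  1.42 ]
wrist dict_keys(['camera_matrix', 'view']) [[342.5, 0.0, 324.0], [0.0, 342.5, 233.4], [0.0, 0.0, 1.0]] [ 0.336 -0.501  0.384]
{'t': 0.1, 'q': array([-1.19343788e+00,  1.31056236e-01,  1.48915404e+00, -4.12574296e-05,
        1.52298210e+00, -8.53901461e-02]), 'dq': array([ 0.00034502, -0.00283028, -0.00270517,  0.00058213,  0.0002929 ,
       -0.00084057]), 'joint_torque': array([ 3.38916198e-04, -5.61340320e+01, -4.93094230e+01,  7.70889991e-02,
        2.91180576e-02, -7.62799164e-05]), 'tool_pos': array([ 0.26768436, -0.53645427,  0.23651885]), 'orientation': array([-3.05634057e+00, -7.20057115e-01,  4.29360143e-04]), 'force': array([ 0.07602857, -0.07239232, -0.51473816]), 'wrist_torque': array([0.0208371 , 0.04848109, 0.00230717]), 'gripper_force': 0.0, 'opening': 0.09308914401404429}
```

View pics/s0.png

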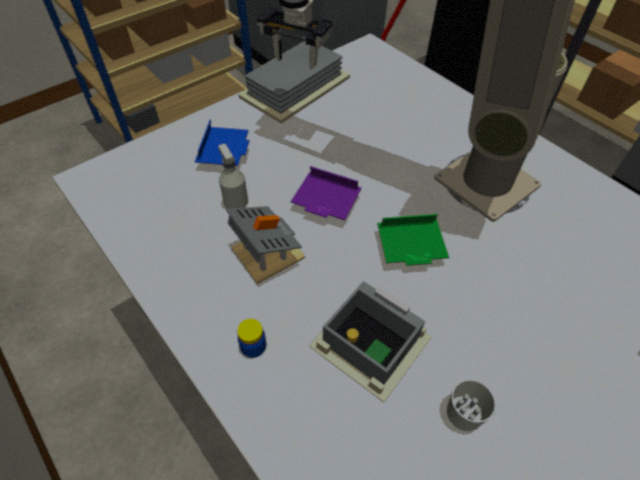

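View pics/t0.png

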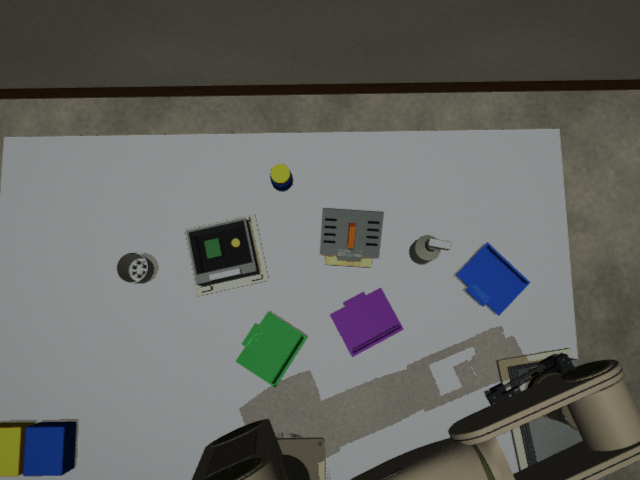

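The arm is at lower right. Grey/orange candidates: the cover on the rest (top px 351,235) has the orange grip and matches; the blue (490,280), green (272,350) and purple (367,322) ones are look-alikes. The housing is at (226,255), with the keeper at (225,273) on its lower (near) side. Next is an enlarged crop.

```bash
python3 - <<'E'
import cv2,numpy as np
t=cv2.imread('pics/t0.png')
a=cv2.resize(t[200:305,180:275],None,fx=4.2,fy=4.2,interpolation=cv2.INTER_CUBIC)
b=cv2.resize(t[200:305,310:400],None,fx=4.2,fy=4.2,interpolation=cv2.INTER_CUBIC)
c=np.hstack([a,b]);print(c.shape,a.shape)
cv2.imwrite('pics/c0.png',c)
E
```

```text
(441, 777, 3) (441, 399, 3)
```

View pics/c0.png

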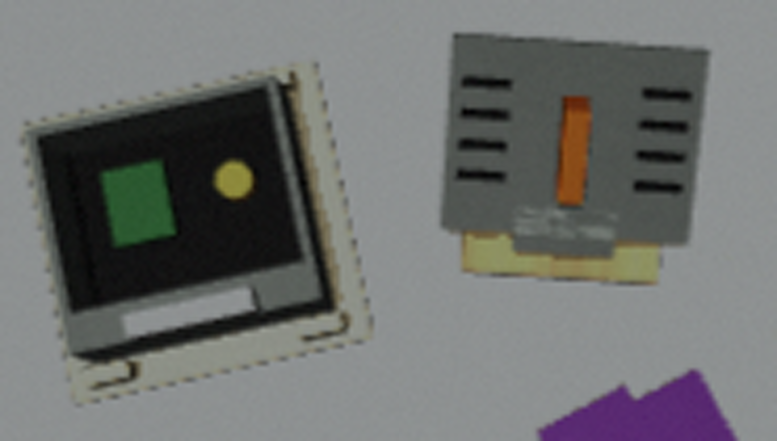

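```bash
cat >> h.py <<'E'
from scipy.optimize import least_squares
from scipy.spatial.transform import Rotation as Ro
def pose(p,pitch):
    R=Ro.from_euler('ZY',[p[3],-pitch]).as_matrix(); return R,np.array(p[:3])
def fit(obs,p0,pitch=0.,fixz=None):
    # obs: list of (cam, model pts, px)
    def f(p):
        p=p.copy()
        if fixz is not None:p[2]=fixz
        R,t=pose(p,pitch); return np.concatenate([(proj(0,M@R.T+t,c)-u).ravel() for c,M,u in obs])
    r=least_squares(f,p0,x_scale=[.01,.01,.01,.1]);return r.x,np.abs(r.fun).reshape(-1,2).round(1)
E
python3 - <<'E'
from h import *
ct=cam('top')
un=lambda l,ox:np.array([((a-(399 if ox==310 else 0))/4.2+ox,b/4.2+200) for a,b in l])
H=np.array([[70,80,85],[70,-80,85],[-75,80,85],[-75,-80,85]])/1e3
uh=un([(35,135),(278,82),(76,353),(330,308)],180)
p,e=fit([(ct,H,uh)],[.45,.2,.085,.2],0,.085);print('H',p.round(4),e.tolist())
C=np.array([[69,78,4],[69,-78,4],[-57,78,4],[-57,-78,4],[-69,32,4],[-69,-32,4],[36,0,36],[-24,0,36]])/1e3
uc=un([(455,34),(708,50),(442,229),(690,243),(513,250),(614,257),(577,97),(570,204)],310)
p,e=fit([(ct,C,uc)],[.45,0,.1,0],.506);print('C',p.round(4),e.tolist())
p1,e=fit([(ct,C,uc)],[.45,0,.1,0],.506,.105);print('Cz',p1.round(4),e.tolist())
R,t=pose(p,.506)
print('grip',R@[.006,0,.026]+t,'scene px',proj('scene',C@R.T+t).round(0).tolist())
for u,z,n in(((281,172),.08,'jar'),((426,250),.05,'spr'),((138,268),.04,'tub')):print(n,ray('top',u,z).round(3))
s=read_state();print(Ro.from_rotvec(s['orientation']).as_matrix().round(3))
E
```

```text
H [0.5857 0.1348 0.0553 0.1957] [[2.9, 1.9], [3.0, 2.7], [2.1, 3.7], [2.0, 0.7]]
C [ 0.6327 -0.1857  0.103  -0.0764] [[0.7, 0.3], [0.5, 0.5], [0.3, 0.6], [0.0, 0.4], [0.1, 0.3], [0.2, 0.5], [0.3, 2.8], [0.2, 0.3]]
Cz [ 0.6323 -0.1856  0.1008 -0.0763] [[0.8, 0.4], [0.5, 0.5], [0.4, 0.6], [0.0, 0.3], [0.1, 0.3], [0.2, 0.5], [0.3, 2.8], [0.2, 0.3]]
grip [ 0.62532142 -0.18515647  0.12861235] scene px [[261.0, 251.0], [226.0, 207.0], [303.0, 245.0], [268.0, 205.0], [296.0, 232.0], [282.0, 216.0], [259.0, 216.0], [280.0, 215.0]]
jar [ 0.81  -0.003  0.08 ]
spr [ 0.597 -0.389  0.05 ]
tub [0.561 0.387 0.04 ]
[[ 0.895  0.446 -0.001]
 [ 0.446 -0.895  0.001]
 [ 0.    -0.002 -1.   ]]
```

The crop confirms the grey cover with the orange rib at top px (351,236), yaw about -0.076, and its grip at about (0.625,-0.185,0.129). The housing's keeper faces the robot. Moving above the cover.

Emit:
carry_out([
  {"dx": 0.052,"dy": -0.023,"dz": -0.004},
  {"dx": 0.052,"dy": -0.023,"dz": -0.004},
  {"dx": 0.052,"dy": -0.023,"dz": -0.004},
  {"dx": 0.052,"dy": -0.023,"dz": -0.004},
  {"dx": 0.052,"dy": -0.023,"dz": -0.004},
  {"dx": 0.052,"dy": -0.023,"dz": -0.004},
  {"dx": 0.052,"dy": -0.023,"dz": -0.004},
  {"dx": 0.052,"dy": -0.023,"dz": -0.004},
])

```text
invalid input at $.moves[0]: expected keys jaw, dx, dy, dz, yaw
```

Emit:
carry_out([
  {"yaw": 0.18},
  {"yaw": 0.18},
  {"yaw": 0.178},
  {},
])

```text
invalid input at $.moves[0]: expected keys jaw, dx, dy, dz, yaw
```

```bash
python3 - <<'E'
from h import *
s=read_state();print(s['t'],s['tool_pos'],Ro.from_rotvec(s['orientation']).as_matrix()[:,0])
np.save('w1.npy',cam('wrist')[1]);save('wrist','w1.png')
E
```

```text
0.1 [ 0.26768436 -0.53645427  0.23651885] [8.94828016e-01 4.46411036e-01 9.53778819e-05]
```

View pics/w1.png

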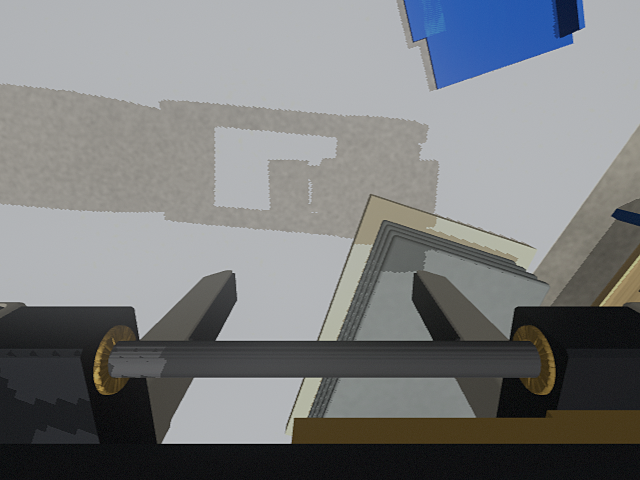

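All keys are needed in every row; nothing moved. The wrist view shows the fingers over the grey stack (not part of the job), with the blue look-alike ahead.

Emit:
carry_out([
  {"jaw": 0.093,"dx": 0.049,"dy": -0.025,"dz": -0.004,"yaw": 0},
  {"jaw": 0.093,"dx": 0.049,"dy": -0.025,"dz": -0.004,"yaw": 0},
  {"jaw": 0.093,"dx": 0.049,"dy": -0.025,"dz": -0.004,"yaw": 0},
  {"jaw": 0.093,"dx": 0.049,"dy": -0.025,"dz": -0.004,"yaw": 0},
  {"jaw": 0.093,"dx": 0.049,"dy": -0.025,"dz": -0.004,"yaw": 0},
  {"jaw": 0.093,"dx": 0.049,"dy": -0.025,"dz": -0.004,"yaw": 0},
  {"jaw": 0.093,"dx": 0.049,"dy": -0.025,"dz": -0.004,"yaw": 0},
  {"jaw": 0.093,"dx": 0.049,"dy": -0.025,"dz": -0.004,"yaw": 0},
])

```text
t: 1.15
tool_pos: [0.5301, -0.1813, 0.2694]
orientation: [-3.058, -0.72, 0.0]
force: [0.5, -0.4, -0.2]
opening: 0.0931
gripper_force: 0.0
```

Emit:
carry_out([
  {"jaw": 0.093,"dx": 0,"dy": 0,"dz": 0,"yaw": 0.18},
  {"jaw": 0.093,"dx": 0,"dy": 0,"dz": 0,"yaw": 0.18},
  {"jaw": 0.093,"dx": 0,"dy": 0,"dz": 0,"yaw": 0.178},
  {"jaw": 0.093,"dx": 0,"dy": 0,"dz": 0,"yaw": 0},
])

```text
t: 1.65
tool_pos: [0.5292, -0.1828, 0.2691]
orientation: [-3.139, 0.116, 0.001]
force: [0.1, -0.9, -0.3]
opening: 0.0928
gripper_force: 0.0
```

```bash
python3 - <<'E'
from h import *
s=read_state();print(s['t'],s['tool_pos'],Ro.from_rotvec(s['orientation']).as_matrix()[:,0])
np.save('w2.npy',cam('wrist')[1]);save('wrist','w2.png')
E
```

```text
1.65 [ 0.52923326 -0.18276634  0.2690917 ] [ 9.97263911e-01 -7.39210828e-02 -6.03701881e-04]
```

View pics/w2.png

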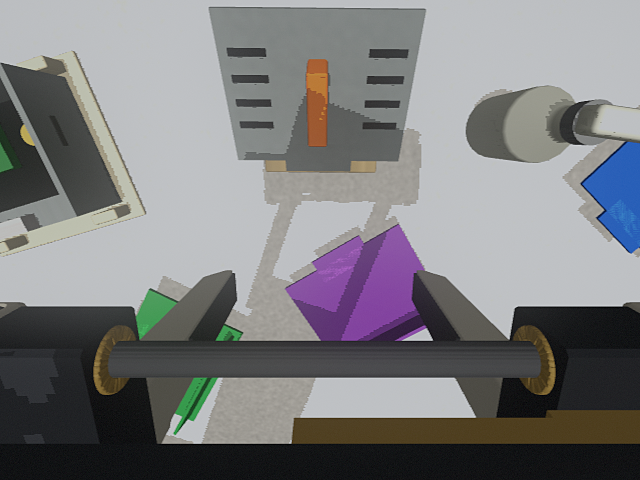

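The wrist view shows the cover plate corners at (209,8), (425,9), (399,160) and (238,159), the rib top from (317,60) to about (317,146), and the housing at left.

```bash
python3 - <<'E'
from h import *
K,_,m=cam('wrist');cw=(K,np.load('w2.npy'),0);ct=cam('top')
C=np.array([[69,78,4],[69,-78,4],[-57,78,4],[-57,-78,4]])/1e3
uw=np.array([(209,8),(425,9),(238,159),(399,160)])
ut=np.array([((a-399)/4.2+310,b/4.2+200) for a,b in[(455,34),(708,50),(442,229),(690,243)]])
g=np.array([[.006,0,.026]])
for nm,o in(('w',[(cw,C,uw)]),('wt',[(cw,C,uw),(ct,C,ut)])):
  p,e=fit(o,[.6,-.18,.1,0],.506);R,t=pose(p,.506)
  print(nm,p.round(4),'grip',(g@R.T+t).round(4),e.tolist())
  Q=np.array([[36,8,36],[36,-8,36],[-24,8,36],[-24,-8,36],[-69,32,4],[-69,-32,4]])/1e3
  print(proj(0,Q@R.T+t,cw).round(0).tolist())
s=read_state();T=Ro.from_rotvec(s['orientation']).as_matrix()
print('tool delta',T.T@((g@R.T+t)[0]-s['tool_pos']))
E
```

```text
w [ 0.6351 -0.1844  0.0982 -0.0777] grip [[ 0.6278 -0.1838  0.1239]] [[0.5, 0.0], [0.6, 0.1], [0.7, 0.1], [0.9, 0.3]]
[[306.0, 73.0], [328.0, 73.0], [308.0, 147.0], [327.0, 147.0], [287.0, 170.0], [350.0, 170.0]]
wt [ 0.6349 -0.1846  0.0984 -0.0774] grip [[ 0.6275 -0.184   0.1241]] [[0.2, 0.4], [0.9, 0.3], [0.9, 0.4], [0.6, 0.0], [1.2, 0.8], [0.2, 0.9], [0.8, 1.2], [0.7, 0.9]]
[[306.0, 73.0], [328.0, 73.0], [308.0, 147.0], [327.0, 147.0], [287.0, 170.0], [351.0, 170.0]]
tool delta [ 0.09821827 -0.00578614  0.14501145]
```

Emit:
carry_out([
  {"jaw": 0.093,"dx": 0.049,"dy": -0.003,"dz": 0,"yaw": 0.003},
  {"jaw": 0.093,"dx": 0.049,"dy": -0.003,"dz": 0,"yaw": 0},
  {"jaw": 0.06,"dx": 0,"dy": 0,"dz": 0.05,"yaw": 0},
  {"jaw": 0.05,"dx": 0,"dy": 0,"dz": 0.05,"yaw": 0},
  {"jaw": 0.05,"dx": 0,"dy": 0,"dz": 0.026,"yaw": 0},
  {"jaw": 0.05,"dx": 0,"dy": 0,"dz": 0.01,"yaw": 0},
  {"jaw": 0.05,"dx": 0,"dy": 0,"dz": 0.007,"yaw": 0},
  {"jaw": 0.05,"dx": 0,"dy": 0,"dz": 0,"yaw": 0},
])

```text
t: 2.7
tool_pos: [0.628, -0.1847, 0.1274]
orientation: [3.139, -0.122, 0.002]
force: [-0.4, -0.0, 1.0]
opening: 0.05
gripper_force: 0.0
```

```bash
python3 - <<'E'
from h import *
s=read_state();print(s['t'],s['tool_pos'],s['force'],s['opening'])
np.save('w3.npy',cam('wrist')[1]);save('wrist','w3.png')
E
```

```text
2.7 [ 0.6280413  -0.18465295  0.12742808] [-0.3972919  -0.02844026  0.98663672] 0.050006996759868465
```

View pics/w3.png

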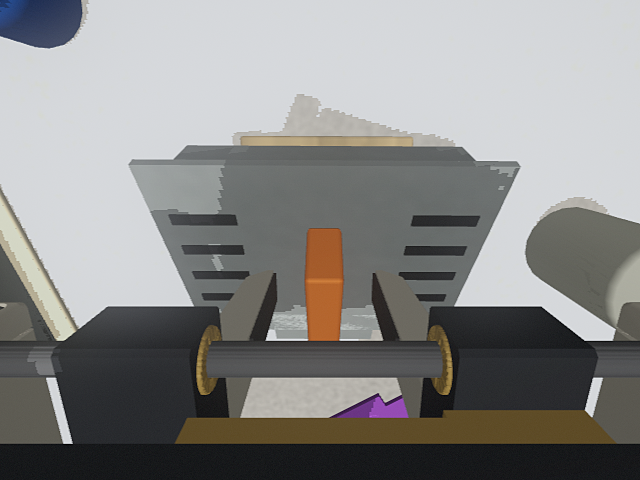

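The rib is centred between the fingers (px 324,280), so I'm gripping and lifting.

Emit:
carry_out([
  {"jaw": 0.0,"dx": 0,"dy": 0,"dz": 0,"yaw": 0},
  {"jaw": 0.0,"dx": 0,"dy": 0,"dz": 0,"yaw": 0},
  {"jaw": 0.0,"dx": 0,"dy": 0,"dz": 0,"yaw": 0},
  {"jaw": 0.0,"dx": 0,"dy": 0,"dz": -0.005,"yaw": 0},
  {"jaw": 0.0,"dx": 0,"dy": 0,"dz": -0.015,"yaw": 0},
  {"jaw": 0.0,"dx": 0,"dy": 0,"dz": -0.03,"yaw": 0},
  {"jaw": 0.0,"dx": 0,"dy": 0,"dz": -0.03,"yaw": 0},
  {"jaw": 0.0,"dx": 0,"dy": 0,"dz": -0.03,"yaw": 0},
], grip_force=20)

```text
t: 3.75
tool_pos: [0.6276, -0.1845, 0.2386]
orientation: [3.139, -0.123, 0.001]
force: [0.5, 0.2, -1.6]
opening: 0.0158
gripper_force: 20.0
```

Emit:
carry_out([
  {"jaw": 0.0,"dx": -0.02,"dy": -0.02,"dz": -0.006,"yaw": 0},
  {"jaw": 0.0,"dx": -0.038,"dy": -0.037,"dz": -0.006,"yaw": 0},
  {"jaw": 0.0,"dx": -0.042,"dy": -0.041,"dz": -0.006,"yaw": 0},
  {"jaw": 0.0,"dx": -0.042,"dy": -0.041,"dz": -0.006,"yaw": 0},
  {"jaw": 0.0,"dx": -0.042,"dy": -0.041,"dz": -0.006,"yaw": 0},
  {"jaw": 0.0,"dx": -0.042,"dy": -0.041,"dz": -0.006,"yaw": 0},
  {"jaw": 0.0,"dx": -0.04,"dy": -0.037,"dz": -0.006,"yaw": 0},
  {"jaw": 0.0,"dx": -0.025,"dy": -0.025,"dz": -0.006,"yaw": 0},
])

```text
t: 4.75
tool_pos: [0.3581, 0.1218, 0.286]
orientation: [-3.138, 0.121, -0.003]
force: [0.0, 0.4, -1.0]
opening: 0.0157
gripper_force: 20.0
```

Emit:
carry_out([
  {"jaw": 0.0,"dx": 0,"dy": 0,"dz": 0,"yaw": -0.09},
  {"jaw": 0.0,"dx": 0,"dy": 0,"dz": 0,"yaw": -0.09},
  {"jaw": 0.0,"dx": 0,"dy": 0,"dz": 0,"yaw": -0.09},
  {"jaw": 0.0,"dx": 0,"dy": 0,"dz": 0,"yaw": 0},
])

```text
t: 5.25
tool_pos: [0.3596, 0.1205, 0.2854]
orientation: [-3.127, -0.3, -0.002]
force: [0.1, 0.4, -1.2]
opening: 0.0156
gripper_force: 20.0
```

```bash
python3 - <<'E'
from h import *
s=read_state();print(s['t'],s['tool_pos'],s['force'],s['opening'])
np.save('w4.npy',cam('wrist')[1]);save('wrist','w4.png')
E
```

```text
5.25 [0.35955176 0.12050808 0.2854422 ] [ 0.10870285  0.38448976 -1.22711431] 0.015630955943928677
```

View pics/w4.png

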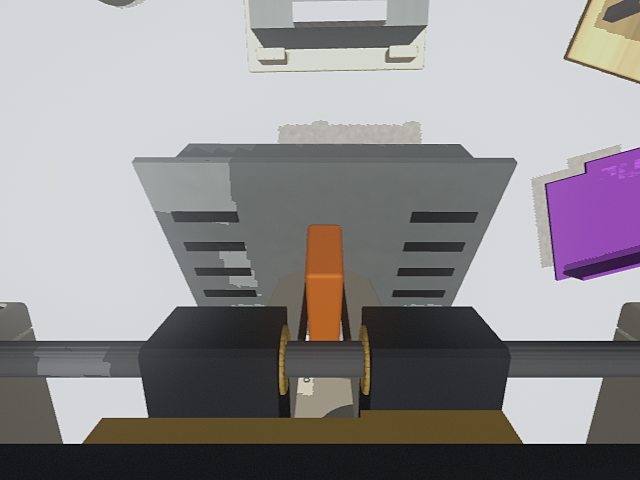

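The cover is held at about its original tilt. The housing is only partly in view at the top (rim near edge at row ~25), so I'm moving closer.

Emit:
carry_out([
  {"jaw": 0.0,"dx": 0.03,"dy": 0,"dz": -0.01,"yaw": 0},
  {"jaw": 0.0,"dx": 0.04,"dy": 0,"dz": -0.02,"yaw": 0},
  {"jaw": 0.0,"dx": 0.02,"dy": 0,"dz": -0.01,"yaw": 0},
  {"jaw": 0.0,"dx": 0,"dy": 0,"dz": 0,"yaw": 0},
])

```text
t: 5.8
tool_pos: [0.4488, 0.1377, 0.3251]
orientation: [-3.127, -0.298, -0.001]
force: [-0.4, 0.2, -2.0]
opening: 0.0157
gripper_force: 20.0
```

```bash
python3 - <<'E'
from h import *
s=read_state();print(s['t'],s['tool_pos'],s['force'],s['opening'])
K,V,_=cam('wrist');np.save('w5.npy',V);im=save('wrist','w5.png');print(V.round(3))
c=cv2.resize(im[0:200,180:440],None,fx=3,fy=3,interpolation=cv2.INTER_CUBIC);cv2.imwrite('pics/w5c.png',c[:,:,::-1])
E
```

```text
5.8 [0.44881695 0.13765193 0.32507622] [-0.35073559  0.15211281 -2.03476102] 0.01566072536252495
[[ 0.189 -0.982  0.001  0.051]
 [ 0.944  0.182 -0.274 -0.393]
 [ 0.269  0.053  0.962 -0.603]
 [ 0.     0.     0.     1.   ]]
```

View pics/w5c.png

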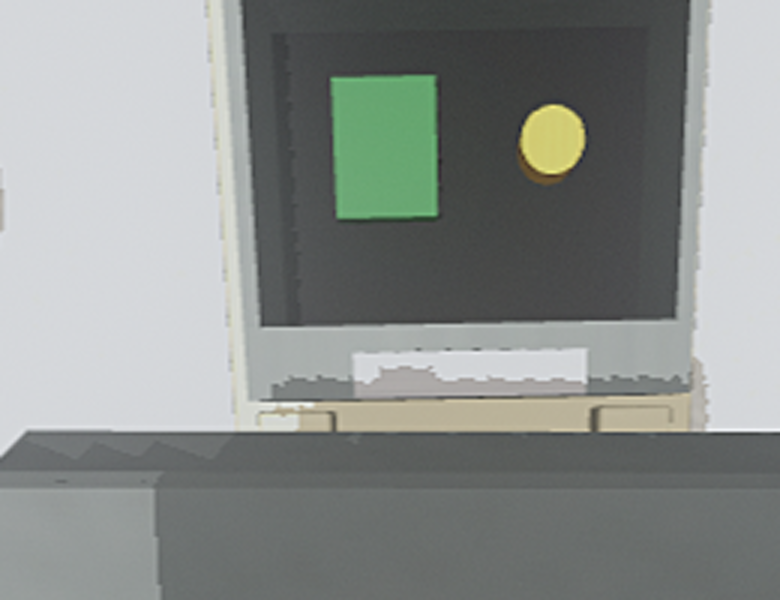

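```bash
cat >> h.py <<'E'
K_w=np.array(camera_model('wrist')['camera_matrix'])
def pts3():
    g3=cv2.imread('pics/w3.png',0)
    p=np.array([(130,161),(518,161),(169,215),(236,226),(480,216),(413,226),(182,246),(473,246),(192,271),(467,271),(203,293),(446,293),(307,229),(342,229)],np.float32)
    p=cv2.cornerSubPix(g3,p.reshape(-1,1,2),(3,3),(-1,-1),(3,30,.01)).reshape(-1,2); return g3,p
def inhand(f):
    """cover in tool frame (x fwd,z up, pitch), via flow from w3 where cover pose known"""
    c3=(K_w,np.load('w3.npy'),0); R,t=pose([.6349,-.1846,.0984,-.0774],.506)
    g3,p=pts3(); g=cv2.imread('pics/%s.png'%f,0)
    q,st,er=cv2.calcOpticalFlowPyrLK(g3,g,p.reshape(-1,1,2),None,winSize=(13,13)); q=q.reshape(-1,2)
    b,st2,_=cv2.calcOpticalFlowPyrLK(g,g3,q.reshape(-1,1,2),None,winSize=(13,13))
    ok=(np.linalg.norm(b.reshape(-1,2)-p,axis=1)<.5)
    K,V,_=c3; o=-V[:3,:3].T@V[:3,3]; M=[]
    for i,u in enumerate(p):
        d=np.linalg.inv(K)@np.r_[u,1]; d=V[:3,:3].T@np.array([d[0],-d[1],-d[2]])
        d=R.T@d; oo=R.T@(o-t); h=.036 if i>11 else .004; M.append(oo+d*(h-oo[2])/d[2])
    M=np.array(M); Pc=(M@R.T+t)@V[:3,:3].T+V[:3,3]   # in camera frame at rest pose
    # motion in camera frame: rotate about cover y axis + shift
    yc=V[:3,:3]@R[:,1]; Vx=V[:3,:3]@R; gc=V[:3,:3]@(R@[.006,0,.026]+t)+V[:3,3]
    I=(K,np.eye(4),0)
    def mot(a): return (Pc-gc)@Ro.from_rotvec(yc*a[0]).as_matrix().T+gc+Vx@np.array(a[1:4])
    r=least_squares(lambda a:((proj(0,mot(a),I)-q)[ok]).ravel(),[0,0,0,0],x_scale=[.1,.01,.01,.01],loss='soft_l1')
    return r.x,ok.sum(),np.abs(r.fun).max(),M
E
python3 - <<'E'
from h import *
for f in('w4','w5'):
    a,n,e,M=inhand(f);print(f,a.round(4),'pitch',.506-a[0],n,e.round(2))
print((M*1e3).round(0).tolist())
cw=(K_w,np.load('w5.npy'),0);ct=cam('top')
H=np.array([[-50,74,85],[-50,-74,85],[-75,80,85],[-75,-80,85]])/1e3
u=np.array([(261,326),(678,320),(247,400),(692,393)])/3.+[180,0]
p,e=fit([(cw,H,u)],[.6,.13,.085,.2],0,.085);print('H',p.round(4),e.tolist())
R,t=pose(np.r_[p[:2],0,p[3]],0)
print('top px pred',proj('top',(np.array([[70,80,85],[70,-80,85],[-75,80,85],[-75,-80,85]])/1e3)@R.T+t).round(1).tolist())
print('nest',((proj('top',(np.array([[97,100,10],[97,-100,10],[-97,100,10],[-97,-100,10]])/1e3)@R.T+t)-[180,200])*4.2).round(0).tolist())
E
```

```text
w4 [-0.0064 -0.0006 -0.0001 -0.003 ] pitch 0.5124254260893791 11 0.92
w5 [-0.0068 -0.0006 -0.0001 -0.003 ] pitch 0.5128200544002207 11 0.84
[[72.0, 76.0, 4.0], [71.0, -76.0, 4.0], [42.0, 72.0, 4.0], [36.0, 41.0, 4.0], [42.0, -71.0, 4.0], [35.0, -40.0, 4.0], [22.0, 72.0, 4.0], [22.0, -73.0, 4.0], [2.0, 72.0, 4.0], [-1.0, -78.0, 4.0], [-19.0, 72.0, 4.0], [-20.0, -71.0, 4.0], [64.0, 6.0, 36.0], [64.0, -6.0, 36.0]]
H [0.5984 0.1574 0.0861 0.2018] [[19.7, 1.8], [19.6, 2.0], [19.9, 4.8], [20.0, 4.9]]
top px pred [[185.1, 231.6], [244.7, 218.7], [195.2, 285.3], [255.7, 272.1]]
nest [[13.0, 120.0], [309.0, 56.0], [67.0, 406.0], [368.0, 340.0]]
```

```bash
sed -i 's/h=.036 if i>11 else .004/h=.004/' h.py; python3 - <<'E'
from h import *
for f in('w4','w5'):
    a,n,e,M=inhand(f);print(f,a.round(4),'pitch',.506-a[0],n,e.round(2))
print((M[[0,1,12,13]]*1e3).round(0).tolist())
cw=(K_w,np.load('w5.npy'),0)
u=np.array([(261,326),(678,320),(247,400),(692,393)])/3.+[180,0]
W=np.array([ray(0,x,.085,cw) for x in u]);print(W.round(4).tolist(),np.linalg.norm(W[0]-W[1]),np.linalg.norm(W[2]-W[3]))
u=np.array([(188.3,232.1),(246.2,219.5),(198.1,284),(258.5,273.3)])
print([ray('top',x,.085).round(4).tolist() for x in u])
E
```

```text
w4 [-0.0023 -0.0005 -0.0002 -0.0029] pitch 0.508300829187126 11 0.61
w5 [-0.0022 -0.0005 -0.0001 -0.0029] pitch 0.5081520592029022 11 0.7
[[72.0, 76.0, 4.0], [71.0, -76.0, 4.0], [34.0, 8.0, 4.0], [33.0, -8.0, 4.0]]
[[0.5397, 0.2178, 0.085], [0.5697, 0.0729, 0.085], [0.5138, 0.2191, 0.085], [0.5466, 0.0616, 0.085]] 0.14799221330752732 0.16089850997621305
[[0.6493, 0.2413, 0.085], [0.6807, 0.0891, 0.085], [0.5122, 0.2134, 0.085], [0.5377, 0.0566, 0.085]]
```

Housing centre is (0.6036, 0.1556), yaw 0.205; the measured widths of 148 and 161 mm match the given 148 and 160. The cover is in hand at tilt 0.508. Next: bring the tongue above the ledge just in front of the keeper.

Emit:
carry_out([
  {"jaw": 0.0,"dx": 0.02,"dy": 0.002,"dz": 0,"yaw": -0.015},
  {"jaw": 0.0,"dx": 0.04,"dy": 0.004,"dz": 0.01,"yaw": 0},
  {"jaw": 0.0,"dx": 0.04,"dy": 0.004,"dz": 0.02,"yaw": 0},
  {"jaw": 0.0,"dx": 0.034,"dy": 0.004,"dz": 0.03,"yaw": 0},
  {"jaw": 0.0,"dx": 0.02,"dy": 0.001,"dz": 0.04,"yaw": 0},
  {"jaw": 0.0,"dx": 0,"dy": 0,"dz": 0.04,"yaw": 0},
  {"jaw": 0.0,"dx": 0,"dy": 0,"dz": 0.02,"yaw": 0},
  {"jaw": 0.0,"dx": 0,"dy": 0,"dz": 0,"yaw": 0},
])

```text
t: 6.85
tool_pos: [0.6003, 0.154, 0.1632]
orientation: [3.125, 0.324, -0.004]
force: [-0.9, -0.7, -0.3]
opening: 0.0158
gripper_force: 20.0
```

```bash
cat >> h.py <<'E'
def st(f=None):
    s=read_state(); X=Ro.from_rotvec(s['orientation']).as_matrix()[:,0]; hy=.2047
    h=np.array([np.cos(hy),np.sin(hy)]); d=s['tool_pos'][:2]-[.6036,.1556]
    print('t %.2f TCP in H: x %.4f y %.4f z %.4f yawerr %.4f F'%(s['t'],d@h,d@[-h[1],h[0]],s['tool_pos'][2],np.arctan2(X[1],X[0])-hy),s['force'].round(1),s['wrist_torque'].round(2))
    if f:
        save('wrist',f+'.png'); a,n,e,M=inhand(f)
        p=.506-a[0]; # cover pose in tool: heading, z
        c,s_=np.cos(.506),np.sin(.506); x0=-.0006+a[1]*c-a[3]*s_; z0=-.0033+a[1]*s_+a[3]*c
        c,s_=np.cos(p),np.sin(p); T=(x0-.075*c+.026*s_, z0-.075*s_-.026*c)
        print('pitch %.3f (%.1f deg) n %d e %.2f a'%(p,np.degrees(p),n,e),a.round(4),'tongue H x %.4f z %.4f'%(d@h+T[0],s['tool_pos'][2]+T[1]))
E
python3 -c "
from h import *
st('w6')"
```

```text
t 6.85 TCP in H: x -0.0036 y -0.0009 z 0.1632 yawerr 0.0018 F [-0.9 -0.7 -0.3] [0.01 0.07 0.04]
pitch 0.503 (28.8 deg) n 10 e 0.68 a [ 0.0029 -0.0004 -0.0002 -0.0029] tongue H x -0.0563 z 0.0982
```

Emit:
carry_out([
  {"jaw": 0.0,"dx": 0.003,"dy": 0,"dz": 0,"yaw": 0},
  {"jaw": 0.0,"dx": 0,"dy": 0,"dz": 0.004,"yaw": 0},
  {"jaw": 0.0,"dx": 0,"dy": 0,"dz": 0.004,"yaw": 0},
  {"jaw": 0.0,"dx": 0,"dy": 0,"dz": 0.002,"yaw": 0},
  {"jaw": 0.0,"dx": 0,"dy": 0,"dz": 0.002,"yaw": 0},
  {"jaw": 0.0,"dx": 0,"dy": 0,"dz": 0,"yaw": 0},
], grip_force=15)

```text
t: 7.65
tool_pos: [0.6044, 0.1548, 0.1521]
orientation: [3.125, 0.324, -0.001]
force: [-0.2, -0.1, -1.7]
opening: 0.016
gripper_force: 15.0
```

```bash
python3 -c "
from h import *
st('w7')"
```

```text
t 7.65 TCP in H: x 0.0007 y -0.0009 z 0.1521 yawerr 0.0021 F [-0.2 -0.1 -1.7] [-0.    0.03  0.02]
pitch 0.507 (29.0 deg) n 11 e 0.76 a [-0.0009 -0.0005 -0.0001 -0.0029] tongue H x -0.0519 z 0.0869
```

Emit:
carry_out([
  {"jaw": 0.0,"dx": 0,"dy": 0,"dz": 0.001,"yaw": 0},
  {"jaw": 0.0,"dx": 0,"dy": 0,"dz": 0.001,"yaw": 0},
  {"jaw": 0.0,"dx": 0,"dy": 0,"dz": 0.001,"yaw": 0},
  {"jaw": 0.0,"dx": 0,"dy": 0,"dz": 0.001,"yaw": 0},
  {"jaw": 0.0,"dx": 0,"dy": 0,"dz": 0,"yaw": 0},
])

```text
t: 8.32
tool_pos: [0.6046, 0.1548, 0.1484]
orientation: [-3.125, -0.324, 0.0]
force: [-0.5, -0.4, -1.8]
opening: 0.016
gripper_force: 15.0
```

```bash
python3 -c "
from h import *
st('w8')"
```

```text
t 8.32 TCP in H: x 0.0008 y -0.0010 z 0.1484 yawerr 0.0021 F [-0.5 -0.4 -1.8] [-0.01 -0.01 -0.05]
pitch 0.507 (29.0 deg) n 11 e 0.72 a [-0.001  -0.0005 -0.0002 -0.0029] tongue H x -0.0517 z 0.0831
```

Emit:
carry_out([
  {"jaw": 0.0,"dx": 0,"dy": 0,"dz": -0.005,"yaw": 0},
  {"jaw": 0.0,"dx": -0.003,"dy": 0,"dz": 0,"yaw": 0},
  {"jaw": 0.0,"dx": 0,"dy": 0,"dz": 0.003,"yaw": 0},
  {"jaw": 0.0,"dx": 0,"dy": 0,"dz": 0.002,"yaw": 0},
  {"jaw": 0.0,"dx": 0,"dy": 0,"dz": 0.001,"yaw": 0},
  {"jaw": 0.0,"dx": 0,"dy": 0,"dz": 0.001,"yaw": 0},
  {"jaw": 0.0,"dx": 0,"dy": 0,"dz": 0,"yaw": 0},
])

```text
t: 9.25
tool_pos: [0.6024, 0.1544, 0.1471]
orientation: [-3.125, -0.324, -0.003]
force: [2.4, 0.8, 2.1]
opening: 0.0156
gripper_force: 15.0
```

```bash
python3 -c "
from h import *
st('w9')"
```

```text
t 9.25 TCP in H: x -0.0014 y -0.0010 z 0.1471 yawerr 0.0021 F [2.4 0.8 2.1] [ 0.05 -0.22 -0.02]
pitch 0.488 (28.0 deg) n 13 e 4.71 a [ 0.0176 -0.0005 -0.0002 -0.003 ] tongue H x -0.0551 z 0.0828
```

Emit:
carry_out([
  {"jaw": 0.0,"dx": 0.001,"dy": 0,"dz": 0.001,"yaw": 0},
  {"jaw": 0.0,"dx": 0.001,"dy": 0,"dz": 0.001,"yaw": 0},
  {"jaw": 0.0,"dx": 0.001,"dy": 0,"dz": 0.001,"yaw": 0},
  {"jaw": 0.0,"dx": 0,"dy": 0,"dz": 0.001,"yaw": 0},
  {"jaw": 0.0,"dx": 0,"dy": 0,"dz": 0.001,"yaw": 0},
  {"jaw": 0.0,"dx": 0,"dy": 0,"dz": 0,"yaw": 0},
])

```text
t: 10.05
tool_pos: [0.6052, 0.1549, 0.1418]
orientation: [-3.125, -0.324, -0.002]
force: [3.9, 1.0, 5.2]
opening: 0.0159
gripper_force: 15.0
```

```bash
python3 -c "
from h import *
st('w10')"
```

```text
t 10.05 TCP in H: x 0.0014 y -0.0010 z 0.1418 yawerr 0.0021 F [3.9 1.  5.2] [ 0.15 -0.53 -0.03]
pitch 0.405 (23.2 deg) n 11 e 1.41 a [ 1.006e-01  1.000e-04 -1.000e-04 -3.000e-03] tongue H x -0.0563 z 0.0825
```

Emit:
carry_out([
  {"jaw": 0.0,"dx": 0,"dy": 0,"dz": -0.002,"yaw": 0},
  {"jaw": 0.0,"dx": -0.002,"dy": 0,"dz": 0,"yaw": 0},
  {"jaw": 0.0,"dx": -0.002,"dy": 0,"dz": 0,"yaw": 0},
  {"jaw": 0.0,"dx": -0.002,"dy": 0,"dz": 0,"yaw": 0},
  {"jaw": 0.0,"dx": -0.002,"dy": 0,"dz": 0,"yaw": 0},
  {"jaw": 0.0,"dx": -0.002,"dy": 0,"dz": 0,"yaw": 0},
  {"jaw": 0.0,"dx": 0,"dy": 0,"dz": 0,"yaw": 0},
])

```text
t: 10.98
tool_pos: [0.5947, 0.1528, 0.1435]
orientation: [-3.125, -0.324, -0.0]
force: [0.0, 0.3, -1.5]
opening: 0.0162
gripper_force: 15.0
```

```bash
python3 -c "
from h import *
st('w11')"
```

```text
t 10.97 TCP in H: x -0.0092 y -0.0010 z 0.1435 yawerr 0.0021 F [ 0.   0.3 -1.5] [0.08 0.01 0.01]
pitch 0.409 (23.4 deg) n 11 e 1.68 a [ 0.0972  0.0001 -0.0001 -0.003 ] tongue H x -0.0668 z 0.0839
```

Emit:
carry_out([
  {"jaw": 0.0,"dx": -0.001,"dy": 0,"dz": 0,"yaw": 0},
  {"jaw": 0.0,"dx": -0.001,"dy": 0,"dz": 0,"yaw": 0},
  {"jaw": 0.0,"dx": -0.001,"dy": 0,"dz": 0,"yaw": 0},
  {"jaw": 0.0,"dx": 0,"dy": 0,"dz": 0,"yaw": 0},
])

```text
t: 11.52
tool_pos: [0.5925, 0.1523, 0.1438]
orientation: [-3.125, -0.324, -0.002]
force: [3.7, 1.1, -1.6]
opening: 0.0159
gripper_force: 15.0
```

```bash
python3 -c "
from h import *
st('w12')
im=read_camera('scene');c=cv2.resize(im[270:400,300:440],None,fx=5,fy=4.6,interpolation=cv2.INTER_CUBIC);cv2.imwrite('pics/sc.png',c[:,:,::-1])"
```

```text
t 11.53 TCP in H: x -0.0116 y -0.0010 z 0.1438 yawerr 0.0021 F [ 3.7  1.1 -1.6] [ 0.23 -0.69  0.  ]
pitch 0.414 (23.7 deg) n 12 e 4.99 a [ 0.0921 -0.     -0.0001 -0.003 ] tongue H x -0.0689 z 0.0839
```

View pics/sc.png

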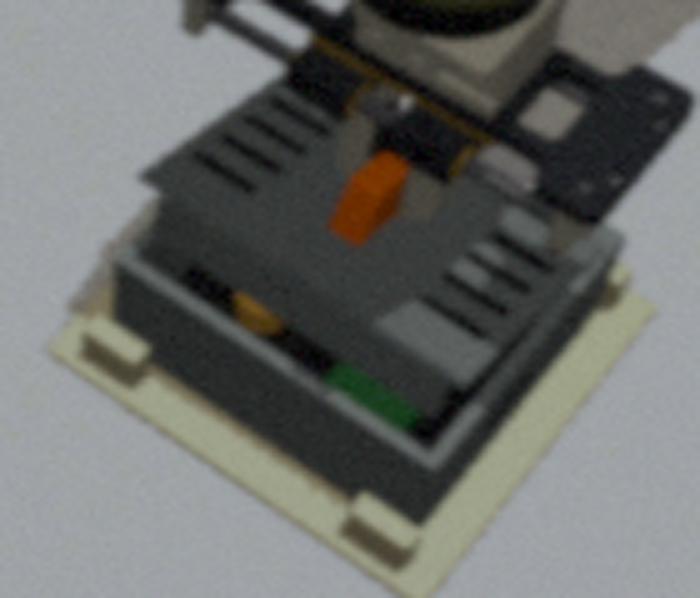

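The cover is tilted with its tongue in the keeper: the back face was felt at 3.7 N, and the skirt (crop px 300,330) is clear inside the far rim. Lowering along the arc.

Emit:
carry_out([
  {"jaw": 0.0,"dx": 0.001,"dy": 0,"dz": 0.001,"yaw": 0},
  {"jaw": 0.0,"dx": 0.002,"dy": 0,"dz": 0.002,"yaw": 0},
  {"jaw": 0.0,"dx": 0.002,"dy": 0,"dz": 0.002,"yaw": 0},
  {"jaw": 0.0,"dx": 0.0019,"dy": 0,"dz": 0.0022,"yaw": 0},
  {"jaw": 0.0,"dx": 0.0018,"dy": 0,"dz": 0.0022,"yaw": 0},
  {"jaw": 0.0,"dx": 0,"dy": 0,"dz": 0,"yaw": 0},
])

```text
t: 12.38
tool_pos: [0.6004, 0.154, 0.1337]
orientation: [-3.125, -0.324, 0.001]
force: [-1.2, 0.5, -0.1]
opening: 0.0158
gripper_force: 15.0
```

```bash
python3 -c "
from h import *
st('w13')"
```

```text
t 12.38 TCP in H: x -0.0034 y -0.0009 z 0.1337 yawerr 0.0021 F [-1.2  0.5 -0.1] [-0.03  0.02  0.01]
pitch 0.295 (16.9 deg) n 9 e 2.02 a [ 2.113e-01 -1.100e-03 -1.000e-04 -3.100e-03] tongue H x -0.0677 z 0.0804
```

Emit:
carry_out([
  {"jaw": 0.0,"dx": 0.001,"dy": 0,"dz": 0.0022,"yaw": 0},
  {"jaw": 0.0,"dx": 0.0016,"dy": 0,"dz": 0.0022,"yaw": 0},
  {"jaw": 0.0,"dx": 0.0016,"dy": 0,"dz": 0.0024,"yaw": 0},
  {"jaw": 0.0,"dx": 0.0015,"dy": 0,"dz": 0.0024,"yaw": 0},
  {"jaw": 0.0,"dx": 0.0015,"dy": 0,"dz": 0.0024,"yaw": 0},
  {"jaw": 0.0,"dx": 0,"dy": 0,"dz": 0,"yaw": 0},
])

```text
t: 13.18
tool_pos: [0.6075, 0.1554, 0.122]
orientation: [3.125, 0.324, -0.001]
force: [-0.3, 0.1, -1.7]
opening: 0.0161
gripper_force: 15.0
```

```bash
python3 -c "
from h import *
st('w14')"
```

```text
t 13.18 TCP in H: x 0.0037 y -0.0010 z 0.1220 yawerr 0.0021 F [-0.3  0.1 -1.7] [0.04 0.06 0.03]
pitch 0.169 (9.7 deg) n 7 e 26.44 a [ 3.365e-01 -2.400e-03  2.000e-04 -3.900e-03] tongue H x -0.0666 z 0.0759
```

```bash
python3 - <<'E'
s=open('h.py').read()
a=s.index("    q,st,er="); b=s.index("    K,V,_=c3; o="); c=s.index("    r=least_squares(lambda a:((proj")
flow=s[a:b]
new=s[:a]+s[b:c]+'''    q=proj(0,mot(a0),I).astype(np.float32)
    for w in (21,13):
        q,_,_=cv2.calcOpticalFlowPyrLK(g3,g,p.reshape(-1,1,2),q.reshape(-1,1,2).copy(),winSize=(w,w),maxLevel=1,flags=cv2.OPTFLOW_USE_INITIAL_FLOW); q=q.reshape(-1,2)
    ok=np.linalg.norm(q-proj(0,mot(a0),I),axis=1)<25
'''+s[c:]
new=new.replace("def inhand(f):","def inhand(f,a0=(0,0,0,0)):").replace("def st(f=None):","def st(f=None,a0=(0,0,0,0)):").replace("inhand(f)\n        p=","inhand(f,a0)\n        p=").replace("return r.x,ok.sum(),np.abs(r.fun).max(),M","return r.x,ok.sum(),np.median(np.abs(r.fun)),M")
open('h.py','w').write(new)
E
python3 - <<'E'
from h import *
for f,g in(('w10',.1),('w12',.09),('w13',.21),('w13',.24),('w14',.3),('w14',.34),('w14',.4)):
    a,n,e,M=inhand(f,(g,0,0,-.003));print(f,a.round(4),n,e.round(2),'pitch',.506-a[0])
E
```

```text
w10 [ 0.1    -0.     -0.0001 -0.003 ] 14 0.44 pitch 0.4059763819533456
w12 [ 0.0936 -0.     -0.0001 -0.003 ] 14 0.5 pitch 0.4123545875100602
w13 [ 2.323e-01 -3.000e-04 -1.000e-04 -2.500e-03] 14 0.59 pitch 0.2737107253589472
w13 [ 2.323e-01 -3.000e-04 -1.000e-04 -2.500e-03] 14 0.59 pitch 0.27370899933438175
w14 [ 3.679e-01 -1.600e-03 -1.000e-04 -3.100e-03] 13 0.59 pitch 0.1381011335216561
w14 [ 3.775e-01 -1.300e-03 -1.000e-04 -2.900e-03] 12 0.43 pitch 0.12854480080743919
w14 [ 3.775e-01 -1.300e-03 -1.000e-04 -2.900e-03] 12 0.43 pitch 0.12854528857351477
```

Emit:
carry_out([
  {"jaw": 0.0,"dx": 0.0008,"dy": 0,"dz": 0.0015,"yaw": 0},
  {"jaw": 0.0,"dx": 0.0007,"dy": 0,"dz": 0.0015,"yaw": 0},
  {"jaw": 0.0,"dx": 0.0006,"dy": 0,"dz": 0.0015,"yaw": 0},
  {"jaw": 0.0,"dx": 0.0006,"dy": 0,"dz": 0.0015,"yaw": 0},
  {"jaw": 0.0,"dx": 0,"dy": 0,"dz": 0,"yaw": 0},
])

```text
t: 13.85
tool_pos: [0.6102, 0.156, 0.1163]
orientation: [-3.125, -0.324, -0.0]
force: [-0.1, -1.4, -0.6]
opening: 0.016
gripper_force: 15.0
```

```bash
python3 -c "
from h import *
st('w15',(.46,-.001,0,-.003))"
```

```text
t 13.85 TCP in H: x 0.0065 y -0.0009 z 0.1163 yawerr 0.0021 F [-0.1 -1.4 -0.6] [-0.01  0.16 -0.04]
pitch 0.045 (2.6 deg) n 12 e 0.54 a [ 0.4606 -0.0013 -0.     -0.0027] tongue H x -0.0676 z 0.0806
```

Emit:
carry_out([
  {"jaw": 0.0,"dx": 0.0003,"dy": 0,"dz": 0.001,"yaw": 0},
  {"jaw": 0.0,"dx": 0.0002,"dy": 0,"dz": 0.001,"yaw": 0},
  {"jaw": 0.0,"dx": 0,"dy": 0,"dz": 0.001,"yaw": 0},
  {"jaw": 0.0,"dx": 0,"dy": 0,"dz": 0.0,"yaw": 0},
])

```text
t: 14.4
tool_pos: [0.6108, 0.1562, 0.1148]
orientation: [-3.125, -0.324, -0.001]
force: [-5.2, -0.7, 9.7]
opening: 0.0157
gripper_force: 15.0
```

```bash
python3 -c "
from h import *
st('w16',(.5,-.001,0,-.003))"
```

```text
t 14.40 TCP in H: x 0.0072 y -0.0009 z 0.1148 yawerr 0.0021 F [-5.2 -0.7  9.7] [-0.21  1.1   0.02]
pitch 0.038 (2.2 deg) n 12 e 0.69 a [ 0.4679 -0.0015  0.     -0.0027] tongue H x -0.0674 z 0.0797
```

Emit:
carry_out([
  {"jaw": 0.0,"dx": 0,"dy": 0,"dz": -0.0015,"yaw": 0},
  {"jaw": 0.0,"dx": -0.001,"dy": 0,"dz": 0,"yaw": 0},
  {"jaw": 0.0,"dx": -0.0007,"dy": 0,"dz": 0,"yaw": 0},
  {"jaw": 0.0,"dx": 0,"dy": 0,"dz": 0.001,"yaw": 0},
  {"jaw": 0.0,"dx": 0,"dy": 0,"dz": 0.0007,"yaw": 0},
  {"jaw": 0.0,"dx": 0,"dy": 0,"dz": 0,"yaw": 0},
])

```text
t: 15.2
tool_pos: [0.6091, 0.1558, 0.1148]
orientation: [3.125, 0.324, 0.001]
force: [-6.1, -1.8, 11.5]
opening: 0.0159
gripper_force: 15.0
```

```bash
python3 -c "
from h import *
st('w17',(.5,-.001,0,-.003))
im=read_camera('scene');c=cv2.resize(im[270:400,300:440],None,fx=5,fy=4.6,interpolation=cv2.INTER_CUBIC);cv2.imwrite('pics/sd.png',c[:,:,::-1])"
```

```text
t 15.20 TCP in H: x 0.0055 y -0.0010 z 0.1148 yawerr 0.0021 F [-6.1 -1.8 11.5] [-0.24  1.08  0.03]
pitch 0.018 (1.1 deg) n 12 e 0.53 a [ 0.4876 -0.0007  0.     -0.0024] tongue H x -0.0691 z 0.0817
```

View pics/sd.png

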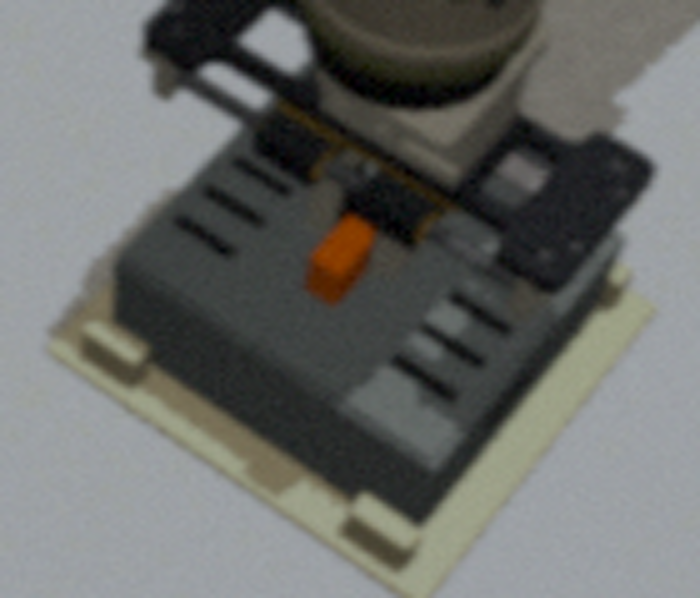

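The picture shows the cover closed on the rim all round (plate corners at crop px (120,255) and (440,470) coincide with the walls). Relieving the pressure and easing the grip.

Emit:
carry_out([
  {"jaw": 0.0,"dx": 0,"dy": 0,"dz": -0.0008,"yaw": 0},
  {"jaw": 0.0,"dx": 0,"dy": 0,"dz": 0,"yaw": 0},
  {"jaw": 0.0,"dx": 0,"dy": 0,"dz": 0,"yaw": 0},
], grip_force=4)

```text
t: 15.68
tool_pos: [0.6092, 0.1558, 0.1147]
orientation: [-3.125, -0.324, -0.001]
force: [-1.8, -1.1, 5.4]
opening: 0.016
gripper_force: 4.0
```

```bash
python3 -c "
from h import *
st('w18',(.5,-.001,0,-.003))"
```

```text
t 15.68 TCP in H: x 0.0056 y -0.0009 z 0.1147 yawerr 0.0022 F [-1.8 -1.1  5.4] [-0.01  0.38  0.01]
pitch 0.021 (1.2 deg) n 12 e 0.52 a [ 0.4851 -0.0008  0.     -0.0024] tongue H x -0.0690 z 0.0814
```

Emit:
carry_out([
  {"jaw": 0.02,"dx": 0,"dy": 0,"dz": 0,"yaw": 0},
  {"jaw": 0.03,"dx": 0,"dy": 0,"dz": 0,"yaw": 0},
  {"jaw": 0.05,"dx": 0,"dy": 0,"dz": 0,"yaw": 0},
  {"jaw": 0.05,"dx": 0,"dy": 0,"dz": 0,"yaw": 0},
])

```text
t: 16.23
tool_pos: [0.6088, 0.1557, 0.1138]
orientation: [3.125, 0.324, -0.001]
force: [-0.2, -0.7, -0.2]
opening: 0.0456
gripper_force: 0.0
```

```bash
python3 -c "
from h import *
st('w19',(.5,-.001,0,-.003))"
```

```text
t 16.23 TCP in H: x 0.0051 y -0.0010 z 0.1138 yawerr 0.0021 F [-0.2 -0.7 -0.2] [0.07 0.01 0.  ]
pitch 0.025 (1.4 deg) n 12 e 0.56 a [ 4.813e-01 -1.000e-04  1.000e-04 -1.800e-03] tongue H x -0.0690 z 0.0810
```

Released. Now a check that the far side is down: touch the plate near its far edge with the closed fingertips.

Emit:
carry_out([
  {"jaw": 0.05,"dx": 0,"dy": 0,"dz": -0.02,"yaw": 0},
  {"jaw": 0.05,"dx": 0,"dy": 0,"dz": -0.02,"yaw": 0},
  {"jaw": 0.0,"dx": 0.025,"dy": 0,"dz": 0,"yaw": 0},
  {"jaw": 0.0,"dx": 0.021,"dy": 0,"dz": 0,"yaw": 0},
  {"jaw": 0.0,"dx": 0,"dy": 0,"dz": 0.02,"yaw": 0},
  {"jaw": 0.0,"dx": 0,"dy": 0,"dz": 0.019,"yaw": 0},
  {"jaw": 0.0,"dx": 0,"dy": 0,"dz": 0,"yaw": 0},
])

```text
t: 17.15
tool_pos: [0.6511, 0.1647, 0.1113]
orientation: [3.124, 0.324, -0.01]
force: [0.2, -0.1, -0.2]
opening: 0.0046
gripper_force: 0.0
```

Emit:
carry_out([
  {"jaw": 0.0,"dx": 0,"dy": 0,"dz": 0.0015,"yaw": 0},
  {"jaw": 0.0,"dx": 0,"dy": 0,"dz": 0.0015,"yaw": 0},
  {"jaw": 0.0,"dx": 0,"dy": 0,"dz": 0.0,"yaw": 0},
])

```text
t: 17.52
tool_pos: [0.6542, 0.1652, 0.1126]
orientation: [-3.125, -0.324, -0.001]
force: [0.3, 1.2, -1.5]
opening: 0.0004
gripper_force: 0.0
```

Emit:
carry_out([
  {"jaw": 0.0,"dx": 0,"dy": 0,"dz": 0.001,"yaw": 0},
  {"jaw": 0.0,"dx": 0,"dy": 0,"dz": 0.001,"yaw": 0},
  {"jaw": 0.0,"dx": 0,"dy": 0,"dz": 0.001,"yaw": 0},
  {"jaw": 0.0,"dx": 0,"dy": 0,"dz": 0.0,"yaw": 0},
])

```text
t: 18.02
tool_pos: [0.6539, 0.1652, 0.1088]
orientation: [-3.125, -0.324, 0.0]
force: [-0.0, -0.1, 0.4]
opening: 0.0006
gripper_force: 0.0
```

Emit:
carry_out([
  {"jaw": 0.0,"dx": 0,"dy": 0,"dz": 0.001,"yaw": 0},
  {"jaw": 0.0,"dx": 0,"dy": 0,"dz": 0.001,"yaw": 0},
  {"jaw": 0.0,"dx": 0,"dy": 0,"dz": 0.0,"yaw": 0},
])

```text
t: 18.4
tool_pos: [0.6541, 0.1652, 0.1081]
orientation: [3.125, 0.324, 0.001]
force: [-3.7, -0.3, 6.7]
opening: 0.0006
gripper_force: 3.3
```

Emit:
carry_out([
  {"jaw": 0.0,"dx": 0,"dy": 0,"dz": -0.02,"yaw": 0},
  {"jaw": 0.0,"dx": 0,"dy": 0,"dz": -0.04,"yaw": 0},
  {"jaw": 0.0,"dx": -0.03,"dy": 0,"dz": -0.04,"yaw": 0},
  {"jaw": 0.0,"dx": -0.06,"dy": 0,"dz": -0.03,"yaw": 0},
  {"jaw": 0.0,"dx": -0.06,"dy": 0,"dz": 0,"yaw": 0},
  {"jaw": 0.0,"dx": -0.05,"dy": 0,"dz": 0,"yaw": 0},
  {"jaw": 0.0,"dx": 0,"dy": 0,"dz": 0,"yaw": 0},
])

```text
t: 19.27
tool_pos: [0.4595, 0.1246, 0.2357]
orientation: [-3.125, -0.325, -0.001]
force: [0.6, -0.4, 0.8]
opening: 0.0005
gripper_force: 0.0
```

```bash
python3 - <<'E'
from h import *
cw=cam('wrist');im=save('wrist','w20.png')
# rib position: orange blob, compare with nominal fitted rib
hsv=cv2.cvtColor(im,cv2.COLOR_RGB2HSV);m=((hsv[:,:,0]<16)&(hsv[:,:,1]>150)&(hsv[:,:,2]>80)).astype(np.uint8);m[300:]=0
ys,xs=np.nonzero(m);print('orange u',xs.min(),xs.max(),'v',ys.min(),ys.max(),len(xs))
R,t=pose([.6036,.1556,0,.2047],0)
Q=np.array([[36,8,121],[36,-8,121],[-24,8,121],[-24,-8,121],[-24,8,89],[-24,-8,89],[36,8,89]])/1e3
print(proj(0,Q@R.T+t,cw).round(0).tolist())
E
```

```text
orange u 313 335 v 0 67 204
[[312.0, -35.0], [337.0, -35.0], [313.0, 66.0], [336.0, 66.0], [314.0, 74.0], [334.0, 74.0], [314.0, -14.0]]
```

```bash
python3 -c "
from plant import *
print(close_job())"
```

```text
the job is handed in; nothing more can be done
None
```

I fitted the cover on the housing: tongue slipped under the keeper at about 24° tilt, far side lowered by hand until it sat level on the rim, then released. I handed it in at about 19 s of the 43 s; a fingertip touch found the far edge at rim height, and the result of the judging was not shown.

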